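# Nest the turned bowls and hold the spring jaw open

### The arm

A 6-joint arm with a two-finger parallel gripper is mounted at the origin on the work surface. World frame = base frame: x ahead of the robot, y to its left, z up, the work surface at z = 0. Lengths are in m, angles in rad, forces in N, time in s.
With the tool pointing down it reaches from about 0.275 to 1 m from the base axis. Payload 8.4 kg.
Tool frame: the origin (TCP) lies on the centre line of the jaws, within the pads' length; the fingertips stand 17 mm ahead of it and the grasp point (between the pads) lies 2 mm behind it (bot.tcp_to_tips is the z of the fingertips in the tool frame, in m); z points along the fingers, y is the line along which they close (so a half turn about z gives the same grasp; the last joint's range is limited). The gripper opens to 85 mm and grips with 20 to 120 N. Pads are 22 mm wide; open, the fingers measure 114 mm over their backs; the gripper's body (76 mm by 85 mm) begins 54 mm behind the grasp point. The pads swing forward as they close: fully open they stand 13 mm farther back than shut.
Start: joints at [-1.236, 0.353, 1.633, -0, 1.155, -0.002], TCP at [0.207, -0.59, 0.248] pointing down, gripper open.
Joint ranges: [-2.63, 2.63], [-0.92, 2.1], [0.06, 2.66], [-1.3, 4.44], [0, 2.69], [-3.02, 3.02]. Speed limits (rad/s): [2.22, 2.22, 2.79, 3.14, 3.14, 3.14].

### API

Orientations are given as a unit quaternion [x, y, z, w].
In Python, from workcell import bot, hand, kinematics, get_obs, vision, hand_in gives the robot as it stands. The module is installed in compiled form; this text tells all that it offers. Calls block until the motion is done:
- bot.reach(position, orientation): joint-space move of the TCP to a pose.
- bot.servo_line(position, ori=None, velocity=0.15): straight line of the TCP; ori=None keeps the orientation; velocity is the mean speed in m/s.
- bot.goto_joints(angles): joint-space move.
- hand.move_gripper(opening, strength=None): finger opening in m; strength is the grip in N (None keeps the last); returns when the fingers have stopped.
- bot.dwell(seconds).
- kinematics.solve_ik(position, orientation): joint angles nearest the present ones, or None.
- get_obs(): the state.
- vision.read_camera(name): name is "scene" or "top"; returns a dict with "frame" (420x560x3 uint8, red, green, blue), "intrinsics" (3x3 intrinsics, pixels), "dist" ([k1, k2, p1, p2, k3] as OpenCV has them; the pictures are not rectified), "view" (4x4, takes a point from world to camera coordinates). Camera axes: x right, y down, z forward; pixel columns grow to the right and rows downward; lengths in m; the calibration is good to about 2 mm. A picture is of the moment at which its call begins. There is no depth.
A pose or a line that the arm cannot do raises bot.IKError and nothing moves.
- hand_in(): hands the job in; it is judged then, once.
The state is a dict: "time_s": time; "joint_pos": joint angles; "joint_vel": joint speeds; "joint_efforts": joint torques, N m; "position": TCP position; "orientation": TCP orientation; "wrist_force": force on the tool from outside, world axes, zero at the start; "ft_torque": the same for the moment, N m; "gripper_width": finger opening in m; "grip_force": force on a finger pad.
Only numpy, scipy, OpenCV 4.12 (cv2) and the standard library are available. Lean on these libraries where they do the work, as an engineer would, in place of code of your own. Each camera call takes 0.05 s, during which the arm holds its last target. There are 200 camera calls.

### The job

Make up the set of turned wooden bowls standing in the spring holder: set the medium bowl upright inside the big one, let go, then set the small one upright inside the medium. Then take the blue handle, pull the spring jaw out until its yellow pointer lines up with the red mark, and finish while holding it there (it springs back if let go), so that a helper can lift out the set. Leave the big bowl standing on its seat and do not disturb the other things on the bench.

Things in the scene. Friction and masses are not known exactly. Their poses are not given: they have to be found in the camera images.
- holder: Fixed plywood bowl holder, base board 18 mm thick. Origin: on the bench under the seat of the big bowl; z up, y = the direction in which the jaw is pulled open. The board spans -95 to 95 mm in x and -115 to 275 mm in y. Two 18 mm brown dowels, their tops 76 mm above the bench, stop the bowl at its -y side; the spring jaw presses it from its +y side.
- jaw (a joint): Travel of the spring jaw in m: about 0 when it rests against the big bowl, growing as it is pulled along the holder's +y; end stop at 0.085. Spring pull-back about 4.5 N at 0 plus 1 N per 10 mm.
- handle (a point): The blue upright handle that stands on the sliding jaw: a bar 16 mm thick along the holder's y, 44 mm wide along its x. This point is its middle 112 mm above the bench; its top is 132 mm above the bench and the bar is free on all sides down to 50 mm above the bench. The jaw block (top 78 mm above the bench) has its back 63 mm from the handle's near face; beyond the handle there is nothing higher than 50 mm. Axes as the holder's.
- pointer (a point): Tip of the yellow pointer that moves with the jaw and handle. Axes as the holder's.
- mark_line (a point): Red line (4 mm wide) of the fixed red rider on the white scale strip beside the slide; the place of the rider differs from time to time. At the start it lies 30 to 60 mm ahead of the pointer along the holder's y: the pointer is on the mark when both have the same y in the holder's frame. Axes as the holder's.
- big_centre (a point): Big pale round wooden bowl standing in the holder, loose but clamped by the jaw. Outer diameter 168 mm at the rim (120 mm at the foot), height 64, wall 8, floor 8 mm thick. Point: on its axis half-way up; z along its axis, up. The upper 36 mm of its wall is vertical.
- medium_centre (a point): Medium mid-brown wooden bowl, loose on the bench. Outer diameter 108 mm at the rim (84 at the foot), height 70, wall 8, floor 8 mm thick; the upper 42 mm of its wall is vertical and can be pinched at the rim. Point: on its axis half-way up, 35 mm above its underside.
- small_centre (a point): Small dark wooden bowl, a tall cup, loose on the bench. Outer diameter 54 mm at the rim (44 at the foot), height 74, wall 8, floor 8 mm thick; the upper 46 mm of its wall is vertical. Point: on its axis half-way up, 37 mm above its underside.
- gable: Pale house-shaped wood block, 50 x 50 mm, 95 high; bystander. Origin under its centre.
- log: Brown round log 48 mm thick, 150 long, lying; bystander. Origin at its underside's middle as first placed.
- mallet: Wooden mallet lying, head 60 x 110 x 60 mm, handle 130 mm; bystander. Origin underneath, between head and handle.
- offcut: Pale wood block 120 x 60 x 35 mm; bystander. Origin under its centre.
- spoon: Wooden spoon 200 mm long, lying; bystander. Origin underneath.
- drill: Red and black cordless drill standing on its battery, about 200 mm high; bystander. Origin under the battery.
Things that resemble listed ones, but are neither listed nor needed, are in the scene too. What is shaped like the part that bears big_centre but orange or pink is not meant. Leave any purple look-alike of the part that bears medium_centre alone.

How it is judged:
By the outcome, as a careful person would: the job done as asked, in the order asked, and still so for the second after the job is handed in, while the arm keeps its last pose, push and grip.
It also fails if it takes over 59 s, if anything falls off the work surface, if the arm or the gripper's body presses on something with over 40 N, if the wrist force passes 120 N, or if a joint passes its speed limit or range.

## Working session

There is one attempt and no reset: what is moved stays moved. The work goes in short steps, each a Python script; the robot and the scene stay as the last script left them, time stands still between calls to the robot, and variables do not carry over. Pictures are saved under pics/ and viewed, at most 10 in all, crops included, and the job is handed in when it is done.

```bash
mkdir -p pics; ls; python3 - <<'E'
from workcell import bot, hand, kinematics, get_obs, vision
import cv2,numpy as np
for n in("scene","top"):
    d=vision.read_camera(n); cv2.imwrite(f"pics/{n}0.png",cv2.cvtColor(d["frame"],cv2.COLOR_RGB2BGR))
    V=np.array(d["view"]); print(n,np.round(d["intrinsics"],1).tolist(),np.round(d["dist"],4),"C",np.round(-V[:3,:3].T@V[:3,3],3)); print(np.round(V,3).tolist())
o=get_obs(); print({k:np.round(v,3) for k,v in o.items()}, bot.tcp_to_tips)
E
```

```text
pics
scene [[385.0, 0.0, 279.1], [0.0, 385.0, 207.8], [0.0, 0.0, 1.0]] [0.0288 0.     0.     0.     0.    ] C [ 1.205 -0.157  0.792]
[[0.14, 0.99, -0.002, -0.012], [0.699, -0.101, -0.708, -0.297], [-0.701, 0.098, -0.706, 1.42], [0.0, 0.0, 0.0, 1.0]]
top [[424.3, 0.0, 282.7], [0.0, 424.3, 205.4], [0.0, 0.0, 1.0]] [0.042 0.    0.    0.    0.   ] C [ 0.421 -0.091  1.349]
[[-0.014, -1.0, 0.0, -0.085], [-0.996, 0.014, -0.088, 0.539], [0.088, -0.002, -0.996, 1.307], [0.0, 0.0, 0.0, 1.0]]
{'time_s': np.float64(0.1), 'joint_pos': array([-1.236,  0.354,  1.634,  0.   ,  1.155, -0.002]), 'joint_vel': array([-0.   , -0.001, -0.001,  0.001,  0.001, -0.001]), 'joint_efforts': array([ 0.0000e+00, -6.0635e+01, -3.4282e+01,  0.0000e+00,  4.0000e-03,
       -0.0000e+00]), 'position': array([ 0.206, -0.589,  0.248]), 'orientation': array([ 0.986,  0.168, -0.   , -0.001]), 'wrist_force': array([-0.787, -0.718, -0.141]), 'ft_torque': array([-0.017,  0.01 , -0.046]), 'grip_force': np.float64(0.0), 'gripper_width': np.float64(0.085)} 0.017
```

View pics/scene0.png

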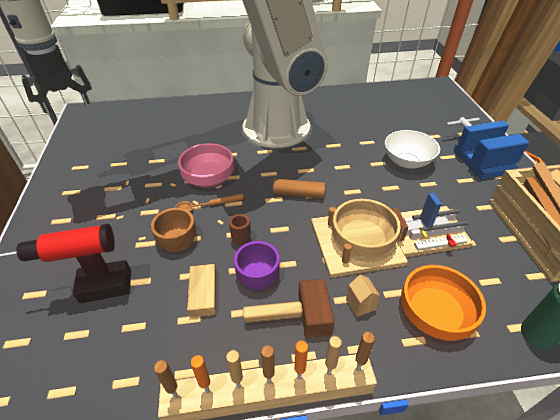

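View pics/top0.png

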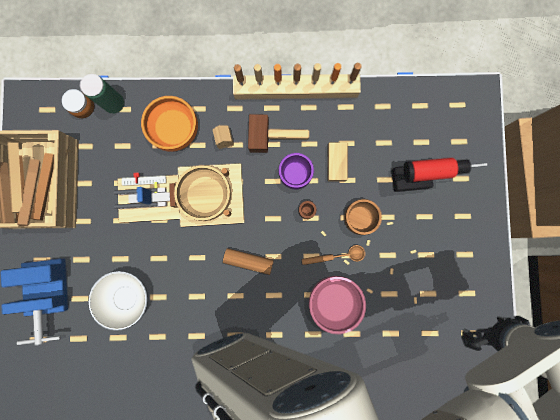

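The medium bowl is mid-brown, at scene (174,229) and top (363,217). The small dark cup is at scene (240,228) and top (307,209), and the big pale bowl in the holder is at scene (366,228) and top (204,192). The look-alikes are purple at scene (257,265), pink at (207,165), orange at (442,302) and white at (411,150); their colour or place rules them out. Next I'll confirm this in an enlarged crop.

```bash
python3 - <<'E'
import cv2,numpy as np
s=cv2.imread("pics/scene0.png");t=cv2.imread("pics/top0.png")
a=cv2.resize(t[160:250,110:390],(800,257),interpolation=cv2.INTER_CUBIC)
b=cv2.resize(s[185:285,145:485],(800,235),interpolation=cv2.INTER_CUBIC)
cv2.imwrite("pics/crop1.png",np.vstack([a,b]))
E
```

```text
(no output)
```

View pics/crop1.png

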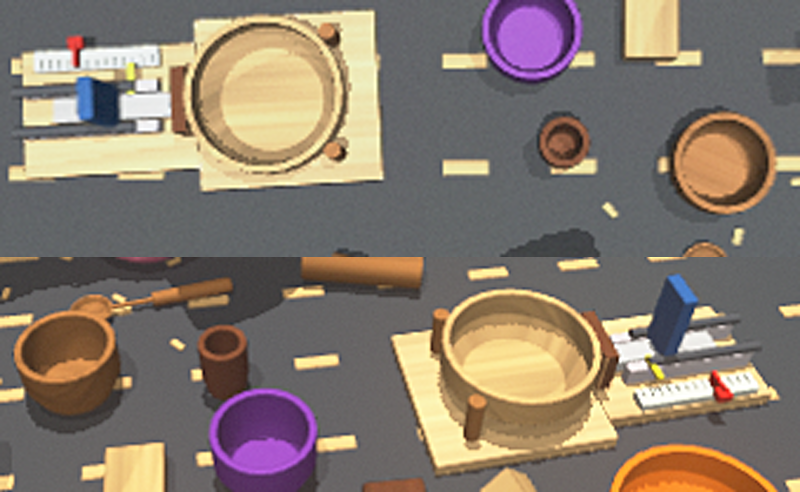

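The crop confirms the choice. The mid-brown bowl (medium) is at top ≈(363,217), the dark cup (small) at ≈(307,209), and the pale bowl sits between dowels and jaw at ≈(203,192). The blue handle is at ≈(144,195), the yellow pointer at ≈(156,185) and the red rider at ≈(136,178).

```bash
cat > h.py <<'E'
from workcell import bot, hand, kinematics, get_obs, vision, hand_in
import cv2, numpy as np
from scipy.optimize import least_squares, brentq
from scipy.spatial.transform import Rotation as R
def cam(n): return vision.read_camera(n)
def save(d,name,box=None,k=1):
    f=cv2.cvtColor(d["frame"],cv2.COLOR_RGB2BGR)
    if box: f=f[box[1]:box[3],box[0]:box[2]]
    f=cv2.resize(f,None,fx=k,fy=k,interpolation=cv2.INTER_CUBIC); cv2.imwrite("pics/"+name,f)
def rays(d,uv):
    V=np.array(d["view"]);n=cv2.undistortPoints(np.float64(uv).reshape(-1,1,2),np.array(d["intrinsics"]),np.array(d["dist"])).reshape(-1,2)
    r=np.c_[n,np.ones(len(n))]@V[:3,:3]
    return -V[:3,:3].T@V[:3,3], r/np.linalg.norm(r,axis=1)[:,None]
def plane(d,uv,z):
    C,r=rays(d,uv); return C+r*((z-C[2])/r[:,2])[:,None]
def tri(d1,p1,d2,p2):
    C1,a=rays(d1,p1);C2,b=rays(d2,p2);a=a[0];b=b[0]
    s=np.linalg.lstsq(np.c_[a,-b],C2-C1,rcond=None)[0]
    P,Q=C1+s[0]*a,C2+s[1]*b; return (P+Q)/2, np.linalg.norm(P-Q)
def hsv(d): return cv2.cvtColor(d["frame"],cv2.COLOR_RGB2HSV)
def blob(d,lo,hi,box):
    m=cv2.inRange(hsv(d),np.array(lo),np.array(hi)); k=np.zeros_like(m); k[box[1]:box[3],box[0]:box[2]]=255; m&=k
    m=cv2.morphologyEx(m,cv2.MORPH_CLOSE,np.ones((3,3)))
    c=max(cv2.findContours(m,cv2.RETR_EXTERNAL,cv2.CHAIN_APPROX_NONE)[0],key=cv2.contourArea)
    return m,c.reshape(-1,2).astype(float)
def fitc(p):
    f=lambda q:np.hypot(*(p-q[:2]).T)-q[2]
    return least_squares(f,[*p.mean(0),.05],loss='soft_l1',f_scale=.001).x
def rimfit(d,c,z):            # outer rim circle from the outline's far side (away from camera)
    P=plane(d,c,z);C,_=rays(d,c[:1]); m=P.mean(0); 
    a=(m-C)[:2];a/=np.linalg.norm(a)
    mid=fitc(P[:,:2])[:2]
    for _ in range(3):
        q=fitc(P[(P[:,:2]-mid)@a>0.1*0.05][:,:2]); mid=q[:2]
    return q
def two(ds,cs,dt,ct):
    for z in (0.06,0.07,0.08): print(z,rimfit(ds,cs,z).round(4),rimfit(dt,ct,z).round(4))
E
python3 - <<'E'
from h import *
s=cam("scene");t=cam("top")
H=hsv(s);T=hsv(t)
for n,im,p in [("med s",H,(174,240)),("med t",T,(363,217)),("small s",H,(240,235)),("small t",T,(300,209)),("red",H,(451,239)),("red t",T,(137,178)),("yel",H,(424,234)),("yel t",T,(156,185)),("blue",H,(432,210)),("blue t",T,(144,195)),("bench",H,(300,250))]:
    print(n,im[p[1],p[0]])
for nm,lo,hi,bs,bt in [("medium",(3,95,40),(20,255,255),(148,205,198,254),(340,195,388,240)),("small",(0,70,25),(20,255,200),(226,208,254,246),(296,198,320,222))]:
    ms,cs=blob(s,lo,hi,bs);mt,ct=blob(t,lo,hi,bt)
    print(nm,cv2.boundingRect(cs.astype(np.int32)),cv2.boundingRect(ct.astype(np.int32))); two(s,cs,t,ct)
for nm,lo,hi,bs,bt in [("handle",(105,120,40),(125,255,255),(415,190,445,232),(125,180,158,210)),("red",(0,170,100),(8,255,255),(440,228,462,250),(130,170,142,186)),("yellow",(24,140,100),(34,255,255),(415,225,435,245),(148,178,164,192))]:
    for d,b in((s,bs),(t,bt)):
        m,c=blob(d,lo,hi,b); x=c[:,0];y=c[:,1]; print(nm,len(c),"bbox",cv2.boundingRect(c.astype(np.int32)),"cen",c.mean(0).round(1), "quad",np.round(cv2.boxPoints(cv2.minAreaRect(c.astype(np.float32))),1).tolist())
# big: Hough in top
g=cv2.cvtColor(t["frame"],cv2.COLOR_RGB2GRAY)[150:235,160:250];g=cv2.resize(g,None,fx=4,fy=4,interpolation=cv2.INTER_CUBIC)
h=cv2.HoughCircles(g,cv2.HOUGH_GRADIENT,1,4,param1=80,param2=30,minRadius=95,maxRadius=122)
uv=[]
for c in h[0][:5]: print("hough",c[:2]/4+[160,150],c[2]/4)
uv=h[0][0][:2]/4+[160,150]
P,e=tri(s,[366.9,224.5],t,uv); print("big rim",P,e)
w=cv2.inRange(T,np.array((0,0,190)),np.array((180,40,255)));k=np.zeros_like(w);k[170:190,118:170]=255
ys,xs=np.nonzero(w&k);p=plane(t,np.c_[xs,ys],.03)[:,:2];u,S,vt=np.linalg.svd(p-p.mean(0));print("strip dir",vt[0],S)
E
```

```text
med s [ 13 145 102]
med t [ 14 136 216]
small s [  6 128  74]
small t [ 10 133 157]
red [  2 222 200]
red t [  3 140  80]
yel [ 30 193 255]
yel t [ 30 140 235]
blue [111  81  76]
blue t [108 150  63]
bench [  0  10 105]
medium (148, 205, 50, 47) (341, 199, 41, 36)
0.06 [ 0.489  -0.3292  0.0624] [ 0.497  -0.3375  0.0531]
0.07 [ 0.4978 -0.3276  0.0606] [ 0.4964 -0.3356  0.0527]
0.08 [ 0.5076 -0.3252  0.0598] [ 0.4958 -0.3337  0.0523]
small (226, 214, 24, 32) (299, 201, 18, 19)
0.06 [ 0.5104 -0.1658  0.026 ] [ 0.5222 -0.1675  0.0256]
0.07 [ 0.5198 -0.1657  0.0256] [ 0.5214 -0.1669  0.0254]
0.08 [ 0.5293 -0.1656  0.0253] [ 0.5207 -0.1663  0.0252]
handle 47 bbox (429, 192, 12, 21) cen [435.5 201.9] quad [[428.20001220703125, 193.39999389648438], [434.6000061035156, 190.39999389648438], [443.29998779296875, 209.10000610351562], [436.8999938964844, 212.10000610351562]]
handle 49 bbox (137, 187, 14, 17) cen [143.5 195.2] quad [[137.0, 187.0], [150.0, 187.0], [150.0, 203.0], [137.0, 203.0]]
red 30 bbox (448, 234, 8, 13) cen [450.8 240.6] quad [[446.20001220703125, 234.60000610351562], [451.6000061035156, 232.8000030517578], [455.6000061035156, 244.8000030517578], [450.20001220703125, 246.60000610351562]]
red 24 bbox (134, 173, 5, 10) cen [136.  176.6] quad [[134.0, 173.0], [138.0, 173.0], [138.0, 182.0], [134.0, 182.0]]
yellow 22 bbox (420, 227, 7, 10) cen [422.8 231.9] quad [[419.1000061035156, 227.5], [421.5, 226.10000610351562], [426.8999938964844, 235.5], [424.5, 236.89999389648438]]
yellow 12 bbox (155, 182, 2, 6) cen [155.5 184.5] quad [[155.0, 182.0], [156.0, 182.0], [156.0, 187.0], [155.0, 187.0]]
hough [202.375 192.625] 27.325
hough [204.125 193.625] 27.325
hough [204.375 194.625] 25.125
hough [202.375 193.625] 25.95
hough [201.375 191.125] 26.775
big rim [0.57700344 0.15316646 0.06820618] 0.006322887949620209
strip dir [-0.01031617  0.99994679] [0.69926329 0.15217129]
```

```bash
python3 - <<'E'
from h import *
s=cam("scene");t=cam("top")
ms,cs=blob(s,(3,95,40),(17,255,255),(148,205,198,254));mt,ct=blob(t,(3,95,40),(17,255,255),(340,195,388,240))
cs=cs[(cs[:,0]<172)|(cs[:,0]>193)]   # spoon cuts the outline top right
print(cv2.boundingRect(ct.astype(np.int32)),cv2.boundingRect(cs.astype(np.int32)));two(s,cs,t,ct)
a=cv2.resize(t["frame"][160:235,110:250],None,fx=4,fy=4,interpolation=cv2.INTER_CUBIC)
b=cv2.resize(s["frame"][190:262,310:480],None,fx=4,fy=4,interpolation=cv2.INTER_CUBIC)
a=np.pad(a,((0,0),(0,120),(0,0)));cv2.imwrite("pics/crop2.png",np.vstack([a,b])[:,:,::-1])
E
```

```text
(342, 199, 40, 36) (151, 205, 47, 47)
0.06 [ 0.4912 -0.324   0.067 ] [ 0.4971 -0.3368  0.0536]
0.07 [ 0.501  -0.3217  0.0661] [ 0.4965 -0.3349  0.0531]
0.08 [ 0.5107 -0.3194  0.0652] [ 0.4959 -0.333   0.0527]
```

View pics/crop2.png

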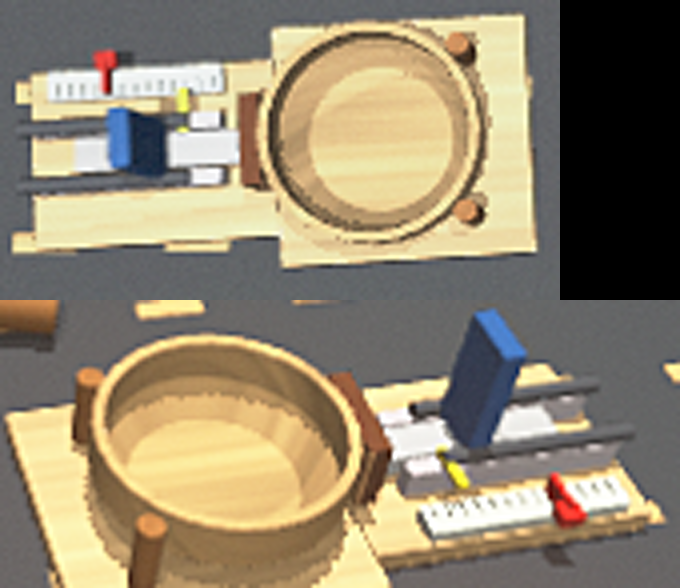

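The crop shows these points:
- **Big bowl rim:** top view ≈(203,193).
- **Dowel tops:** (225,171) and (227,212).
- **Handle top:** top view (140,195), scene view (436,198).
- **Pointer tip:** top view (156,183), scene view (425,236).
- **Red line:** top view (136,181), about 20 px ahead of the pointer.

I'll triangulate these now.

```bash
python3 - <<'E'
from h import *
s=cam("scene");t=cam("top")
A=lambda p:(np.array(p,float)+.5)/4-.5+[110,160]
B=lambda p:(np.array(p,float)-[0,300]+.5)/4-.5+[310,190]
K=lambda p:(np.array(p,float)-[0,257]+.5)/2.353-.5+[145,185]
big_s=B([(92,430),(100,395),(130,362),(170,341),(212,334),(260,340),(300,360),(340,395),(358,425)])
th=np.radians(np.arange(0,360,20)); big_t=A(np.c_[372.5+112.5*np.cos(th),132.5+110.5*np.sin(th)])
print("big")
for z in(.07,.08,.09): print(z,fitc(plane(s,big_s,z)[:,:2]).round(4),fitc(plane(t,big_t,z)[:,:2]).round(4))
print("medium")
m=K([(16,357),(25,333),(45,318),(68,312),(92,316),(110,330),(118,350)])
for z in(.06,.07,.08): print(z,fitc(plane(s,m,z)[:,:2]).round(4))
hd=tri(t,A((121,140)),s,B((504,334)));print("handle top",hd)
print("ptr",tri(t,A((184,92)),s,B((463,488))))
print("mark",tri(t,A((107,93)),s,B((580,510))),tri(t,A((107,82)),s,B((566,515))))
P=plane(t,A([(460,46),(470,210)]),.076);print("dowels",P)
Q=plane(t,A([(525,14),(537,250),(283,268),(270,28)]),.018);print(Q)
S=plane(t,A([(50,98),(222,90),(50,76),(222,68)]),.03);print(S)
E
```

```text
big
0.07 [0.567  0.1579 0.0836] [0.576  0.1484 0.0846]
0.08 [0.5758 0.1536 0.0824] [0.5748 0.1466 0.0839]
0.09 [0.5847 0.1492 0.0813] [0.5736 0.1447 0.0832]
medium
0.06 [ 0.4923 -0.3363  0.0531]
0.07 [ 0.5021 -0.3338  0.0524]
0.08 [ 0.5118 -0.3313  0.0517]
handle top (array([0.56688856, 0.32177243, 0.12806426]), np.float64(0.0074536437649292036))
ptr (array([0.6135988 , 0.30202165, 0.03894297]), np.float64(0.0040225500075273))
mark (array([0.62049482, 0.37762482, 0.01206636]), np.float64(0.018628022939329292)) (array([0.62639117, 0.37080747, 0.0155831 ]), np.float64(0.007019241197541444))
dowels [[0.63988094 0.08144737 0.076     ]
 [0.51523121 0.07426375 0.076     ]]
[[0.67482653 0.03771813 0.018     ]
 [0.48733126 0.02939876 0.018     ]
 [0.47616949 0.22775757 0.018     ]
 [0.66616301 0.23922815 0.018     ]]
[[0.61079737 0.40610195 0.03      ]
 [0.61540533 0.27324047 0.03      ]
 [0.62809237 0.4063975  0.03      ]
 [0.63275964 0.27339083 0.03      ]]
```

Measured results:

| Item | Position (m) |
|---|---|
| Medium bowl | (0.497, -0.335), rim z ≈ 0.066–0.07 |
| Small cup | (0.521, -0.167), rim z ≈ 0.071 |
| Big bowl | (0.575, 0.147–0.152), rim z ≈ 0.08 |
| Holder yaw | ≈ 2.8° |

I'll pinch the medium on its +y wall, which keeps clear of the drill and spoon.

```bash
python3 - <<'E'
from h import *
q=[1,0,0,0]
hand.move_gripper(.036,40)
bot.reach([.4975,-.2855,.17],q)
s=cam("scene");save(s,"s1.png",(120,130,320,280),3)
f0=np.array(get_obs()["wrist_force"])
bot.servo_line([.4975,-.2855,.075],velocity=.12)
print("down",get_obs()["wrist_force"]-f0)
bot.servo_line([.4975,-.2855,.063],velocity=.05)
print("deep",get_obs()["wrist_force"]-f0)
hand.move_gripper(0,45)
o=get_obs();print(o["gripper_width"],o["grip_force"],o["wrist_force"]-f0,o["time_s"],f0)
bot.servo_line([.4975,-.2855,.20],velocity=.12)
o=get_obs();print(o["gripper_width"],o["grip_force"],o["wrist_force"]-f0,o["position"],o["time_s"])
s=cam("scene");t=cam("top")
a=cv2.resize(s["frame"][110:260,120:320],None,fx=2,fy=2,interpolation=cv2.INTER_CUBIC)
b=cv2.resize(t["frame"][160:310,280:480],None,fx=2,fy=2,interpolation=cv2.INTER_CUBIC)
cv2.imwrite("pics/m1.png",np.hstack([a,b])[:,:,::-1])
E
```

```text
down [ 0.67012696 -0.72004737 -0.6094486 ]
deep [ 0.54491292 -0.27578994 -0.31167681]
0.007529021736804858 43.51634203369031 [ 0.06381019 -0.89038178  1.17597298] 4.2583 [-0.13540868  0.06592839  0.43485898]
0.007663424927236541 43.19713933597086 [-0.54272425 -0.38156611 -2.1353123 ] [ 0.49703364 -0.28520773  0.19917594] 5.55
```

View pics/m1.png

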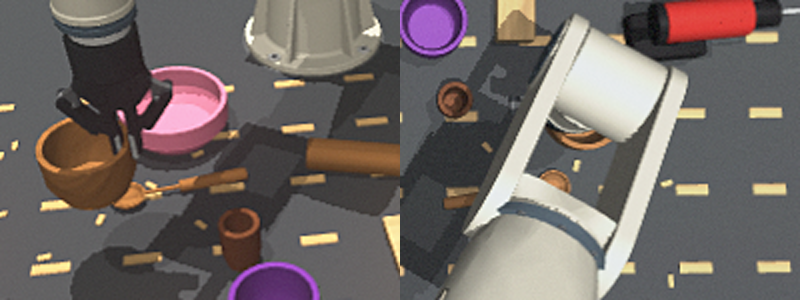

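The medium bowl is held level by its +y wall. I'll carry it over the big bowl and take a close look before lowering.

```bash
python3 - <<'E'
from h import *
q=[1,0,0,0]
bot.reach([.575,.195,.22],q)
bot.servo_line([.575,.195,.162],velocity=.1)
s=cam("scene");t=cam("top");print(get_obs()["position"],get_obs()["time_s"])
a=cv2.resize(s["frame"][130:280,300:460],None,fx=2.5,fy=2.5,interpolation=cv2.INTER_CUBIC)
b=cv2.resize(t["frame"][120:270,120:280],None,fx=2.5,fy=2.5,interpolation=cv2.INTER_CUBIC)
cv2.imwrite("pics/m2.png",np.hstack([a,b])[:,:,::-1])
E
```

```text
[0.57556213 0.19514357 0.16278267] 8.2583
```

View pics/m2.png

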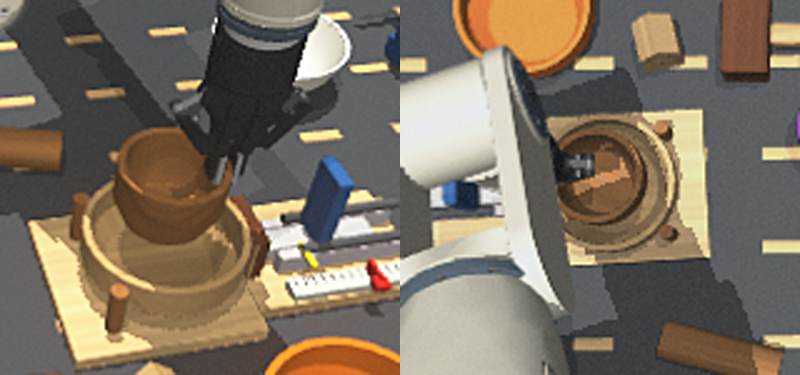

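```bash
python3 - <<'E'
from h import *
s=cam("scene");t=cam("top")
k=lambda p,o:(np.array(p,float)+.5)/2.5-.5+o
print("med top",plane(t,k([(598,179)],[120-160,120]),.169))
m=k([(115,180),(120,158),(138,138),(172,128),(195,131)],[300,130])
print("med scene",fitc(plane(s,m,.169)[:,:2]))
print("big top",plane(t,k([(608,183.5)],[-40,120]),.082))
b=k([(81,240),(84,220),(98,197),(250,225),(253,240)],[300,130]);print("big scene",fitc(plane(s,b,.082)[:,:2]))
E
```

```text
med top [[0.56782901 0.14076786 0.169     ]]
med scene [0.59584003 0.15560861 0.06970883]
big top [[0.57305426 0.14587298 0.082     ]]
big scene [0.59064264 0.14971184 0.08576903]
```

In the top view the medium bowl sits about 5 mm toward -x and 5 mm toward -y of the big bowl's axis. The y offset is intended, so I'll correct x by 4 mm and lower.

```bash
python3 - <<'E'
from h import *
x,y=.579,.195
bot.servo_line([x,y,.150],velocity=.08)
f0=np.array(get_obs()["wrist_force"])
bot.servo_line([x,y,.096],velocity=.08)
print(get_obs()["wrist_force"]-f0)
z=.096
while z>.0865:
    z-=.001; bot.servo_line([x,y,z],velocity=.03); d=get_obs()["wrist_force"]-f0
    if d[2]>4: break
print("seat",z,d,get_obs()["position"])
hand.move_gripper(.018); bot.dwell(.2)
print(get_obs()["wrist_force"]-f0,get_obs()["gripper_width"])
bot.servo_line([x,y,.20],velocity=.12)
print(get_obs()["wrist_force"]-f0)
hand.move_gripper(.085)
bot.reach([.5213,-.1667,.19],[1,0,0,0])
o=get_obs();print(o["time_s"],o["position"])
s=cam("scene");t=cam("top")
a=cv2.resize(s["frame"][120:270,200:400],None,fx=2,fy=2,interpolation=cv2.INTER_CUBIC)
b=cv2.resize(t["frame"][140:290,150:350],None,fx=2,fy=2,interpolation=cv2.INTER_CUBIC)
cv2.imwrite("pics/m3.png",np.hstack([a,b])[:,:,::-1])
E
```

```text
[0.84716014 0.3787566  0.68327492]
seat 0.089 [-0.31001801  0.70210492  5.92517293] [0.57910459 0.19516601 0.08933768]
[ 1.72221066 -0.04322415  3.10640495] 0.018403161620385987
[ 1.1289849  -0.13007814  2.43076762]
14.8167 [ 0.52178838 -0.16598687  0.19009671]
```

View pics/m3.png

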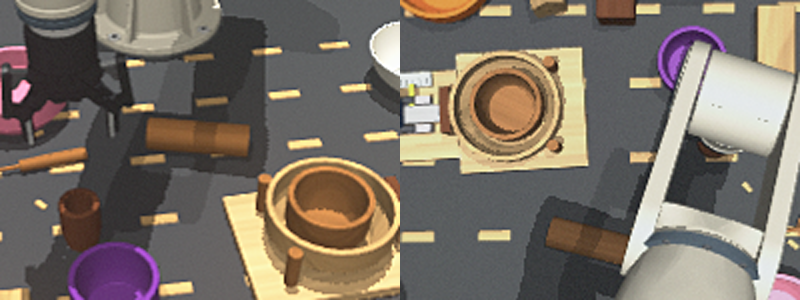

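The medium bowl stands upright inside the big one and is released; its rim in the top view is at ≈(203.5,192). Next comes the small cup, gripped across its diameter close to the rim.

```bash
python3 - <<'E'
from h import *
t=cam("top")
m,c=blob(t,(3,95,40),(17,255,255),(180,165,228,218)); print("medium now",[rimfit(t,c,z).round(4) for z in(.094,.098)],cv2.boundingRect(c.astype(np.int32)))
f0=np.array(get_obs()["wrist_force"])
bot.servo_line([.5213,-.1667,.071],velocity=.12)
print(get_obs()["wrist_force"]-f0)
hand.move_gripper(.03,30)
o=get_obs();print(o["gripper_width"],o["grip_force"],o["wrist_force"]-f0)
bot.servo_line([.5213,-.1667,.20],velocity=.12)
o=get_obs();print(o["gripper_width"],o["wrist_force"]-f0)
bot.reach([.577,.144,.22],[1,0,0,0])
bot.servo_line([.577,.144,.185],velocity=.12)
o=get_obs();print(o["time_s"],o["position"],o["gripper_width"])
s=cam("scene");t=cam("top")
a=cv2.resize(s["frame"][120:270,300:460],None,fx=2.5,fy=2.5,interpolation=cv2.INTER_CUBIC)
b=cv2.resize(t["frame"][120:270,120:280],None,fx=2.5,fy=2.5,interpolation=cv2.INTER_CUBIC)
cv2.imwrite("pics/m4.png",np.hstack([a,b])[:,:,::-1])
E
```

```text
medium now [array([0.5754, 0.1457, 0.0724]), array([0.575 , 0.1449, 0.0722])] (180, 166, 48, 52)
[-1.58409291 -0.08071589 -0.82890824]
0.05408440905469326 30.460467003285885 [-2.07472116  1.33923245  4.21220796]
0.053811000695208534 [-0.9150923   0.76993286 -2.64729147]
19.3917 [0.57694559 0.14314932 0.18479785] 0.05339234205234329
```

View pics/m4.png

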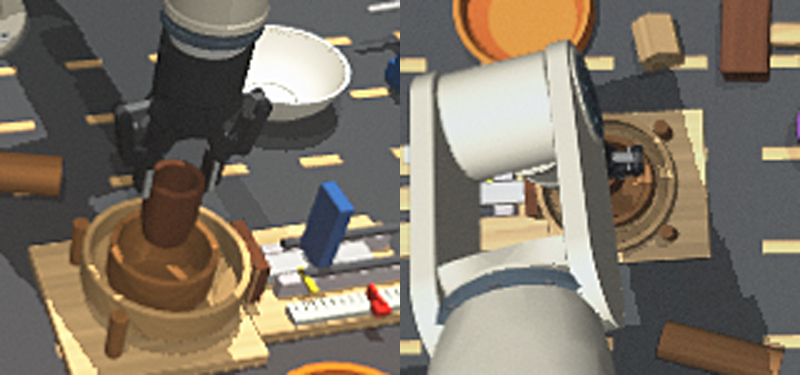

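```bash
python3 - <<'E'
from h import *
s=cam("scene");t=cam("top")
print("med top",plane(t,[((507.5-400+.5)/2-.5+150,(104.5)/2-.5+140)],.096))
k=lambda p:(np.array(p,float)+.5)/2.5-.5+[300,120]
print("med scene",plane(s,k([(162.5,262)]),.096),"cup scene",plane(s,k([(178.5,173)]),.187))
E
```

```text
med top [[0.57538273 0.14148877 0.096     ]]
med scene [[0.60049731 0.13911949 0.096     ]] cup scene [[0.5723595  0.14857928 0.187     ]]
```

By gripper-frame bookkeeping the medium's axis is at y ≈ 0.145. The top camera reads about 4 mm low there, which it also did while I held the bowl. The axis x is ≈ 0.575. I'll lower the cup there.

```bash
python3 - <<'E'
from h import *
x,y=.575,.1455
bot.servo_line([x,y,.170],velocity=.08)
f0=np.array(get_obs()["wrist_force"])
bot.servo_line([x,y,.111],velocity=.08)
print(get_obs()["wrist_force"]-f0)
z=.111
while z>.102:
    z-=.001; bot.servo_line([x,y,z],velocity=.03); d=get_obs()["wrist_force"]-f0
    if d[2]>3.5: break
print("seat",z,d,get_obs()["position"])
hand.move_gripper(.060); bot.dwell(.2)
print(get_obs()["wrist_force"]-f0,get_obs()["gripper_width"])
bot.servo_line([x,y,.21],velocity=.1)
o=get_obs();print(o["wrist_force"]-f0,o["time_s"])
hand.move_gripper(.060)
bot.reach([.565,.24,.25],[1,0,0,0])
bot.reach([.45,.42,.25],[1,0,0,0])
s=cam("scene");t=cam("top");o=get_obs();print(o["time_s"])
a=cv2.resize(s["frame"][175:275,310:480],None,fx=3.5,fy=3.5,interpolation=cv2.INTER_CUBIC)[:,:590]
b=cv2.resize(t["frame"][160:225,100:250],None,fx=3.5,fy=3.5,interpolation=cv2.INTER_CUBIC)
b=np.pad(b,((0,0),(0,590-b.shape[1]),(0,0)));cv2.imwrite("pics/m5.png",np.vstack([a,b])[:,:,::-1])
E
```

```text
[ 0.22248858 -0.32199896 -0.77691055]
seat 0.105 [-2.64284822 -1.2104044   9.17501537] [0.57535531 0.14560146 0.10598025]
[ 0.75156892 -0.33818048 -0.44737288] 0.06037728901818052
[ 0.05493122 -0.82520617 -0.11860704] 23.9583
25.625
```

View pics/m5.png

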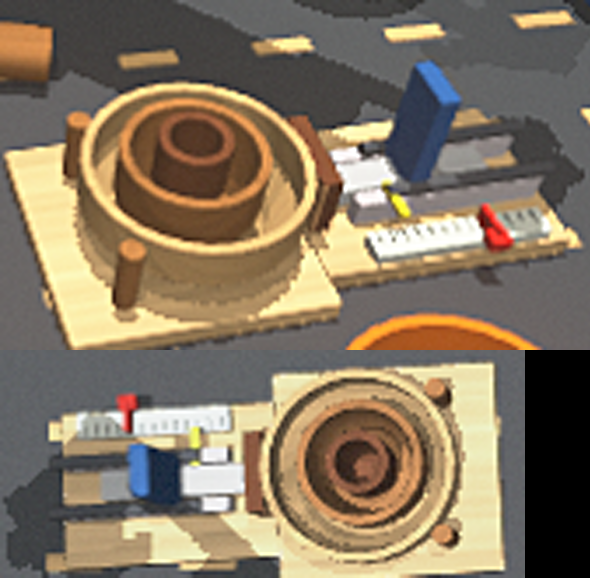

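All three are nested upright, shown at scene crop (195,150) and top crop (362,462). The pointer tip is at crop (195,430) and the red line at (129,425). Before the arm hides the top view, I'll triangulate the pointer tip, the mark line's inner end and the handle.

```bash
cat >> h.py <<'E'
def up(d,lo,hi,box,k=8):
    f=cv2.resize(d["frame"][box[1]:box[3],box[0]:box[2]],None,fx=k,fy=k,interpolation=cv2.INTER_CUBIC)
    m=cv2.inRange(cv2.cvtColor(f,cv2.COLOR_RGB2HSV),np.array(lo),np.array(hi))
    n,l,st,_=cv2.connectedComponentsWithStats(m); i=1+np.argmax(st[1:,4])
    v,u=np.nonzero(l==i); return np.c_[(u+.5)/k-.5+box[0],(v+.5)/k-.5+box[1]]
def prof(p,step=1.0):   # mid column and width of each row
    return [(round(v,1),*np.round([r[:,0].min(),r[:,0].max()],2)) for v in np.arange(p[:,1].min(),p[:,1].max(),step) for r in [p[abs(p[:,1]-v)<.15]] if len(r)]
RED=((0,150,90),(9,255,255));YEL=((24,110,100),(36,255,255))
E
python3 - <<'E'
from h import *
s=cam("scene");t=cam("top")
for n,c,bs,bt in(("red",RED,(438,226,466,252),(128,168,146,190)),("yel",YEL,(412,222,436,246),(146,176,166,194))):
    for d,b in((s,bs),(t,bt)): print(n,prof(up(d,*c,b)))
# handle top edge: light blue top face
b=up(t,(105,110,100),(125,255,255),(125,178,160,212));print("hand t",prof(b,2))
b=up(s,(105,110,40),(125,255,255),(412,185,450,236));print("hand s",prof(b,2))
E
```

```text
red [(np.float64(232.9), np.float64(447.69), np.float64(448.94)), (np.float64(233.9), np.float64(446.94), np.float64(449.69)), (np.float64(234.9), np.float64(446.81), np.float64(450.56)), (np.float64(235.9), np.float64(446.19), np.float64(450.81)), (np.float64(236.9), np.float64(446.19), np.float64(451.06)), (np.float64(237.9), np.float64(446.69), np.float64(451.94)), (np.float64(238.9), np.float64(446.81), np.float64(452.81)), (np.float64(239.9), np.float64(447.94), np.float64(453.81)), (np.float64(240.9), np.float64(448.19), np.float64(454.56)), (np.float64(241.9), np.float64(448.19), np.float64(454.69)), (np.float64(242.9), np.float64(448.06), np.float64(456.06)), (np.float64(243.9), np.float64(448.56), np.float64(456.06)), (np.float64(244.9), np.float64(448.81), np.float64(455.81)), (np.float64(245.9), np.float64(449.19), np.float64(454.81))]
red [(np.float64(172.6), np.float64(134.06), np.float64(138.06)), (np.float64(173.6), np.float64(133.31), np.float64(138.69)), (np.float64(174.6), np.float64(133.44), np.float64(138.81)), (np.float64(175.6), np.float64(133.31), np.float64(13
[... 2200 characters left out ...]
433.69), np.float64(440.81)), (np.float64(204.1), np.float64(434.94), np.float64(440.69)), (np.float64(206.1), np.float64(434.56), np.float64(439.56)), (np.float64(208.1), np.float64(434.06), np.float64(439.06)), (np.float64(210.1), np.float64(432.94), np.float64(437.94)), (np.float64(212.1), np.float64(432.81), np.float64(437.31)), (np.float64(214.1), np.float64(431.94), np.float64(436.56)), (np.float64(216.1), np.float64(431.06), np.float64(435.56)), (np.float64(218.1), np.float64(430.31), np.float64(434.69)), (np.float64(220.1), np.float64(429.31), np.float64(434.06)), (np.float64(222.1), np.float64(428.81), np.float64(433.06)), (np.float64(224.1), np.float64(427.94), np.float64(432.19))]
```

```bash
python3 - <<'E'
from h import *
s=cam("scene");t=cam("top")
for n,a,b,zs in(("red in",(136.2,183),(448.3,232.7),(.02,.03,.04)),("ptr tip",(155.4,181.6),(425.2,236),(.02,.03,.04)),("handle",(139.4,194),(434.6,198.4),(.125,.132))):
    print(n,tri(t,a,s,b))
    for z in zs: print("  ",z,plane(t,[a],z)[0,:2].round(4),plane(s,[b],z)[0,:2].round(4))
E
```

```text
red in (array([0.61291249, 0.36100966, 0.04383259]), np.float64(0.006015926941764342))
   0.02 [0.6153 0.3662] [0.5942 0.381 ]
   0.03 [0.6138 0.3628] [0.6021 0.374 ]
   0.04 [0.6123 0.3593] [0.61  0.367]
ptr tip (array([0.61570668, 0.30025153, 0.04418476]), np.float64(0.002149162361115002))
   0.02 [0.6189 0.3064] [0.5967 0.3162]
   0.03 [0.6174 0.3034] [0.6046 0.3101]
   0.04 [0.616  0.3004] [0.6125 0.304 ]
handle (array([0.56790044, 0.3209109 , 0.12850315]), np.float64(0.0032467989002831652))
   0.125 [0.5677 0.3205] [0.5645 0.3253]
   0.132 [0.5669 0.3181] [0.5712 0.3202]
```

The pointer tip and the line are at the same height within a few mm and about 59 mm apart along the holder's y. I'll grasp the handle, biased 3 mm outward so that closing never pushes the jaw onto the bowl, and pull most of the way.

```bash
cat >> h.py <<'E'
YAW=.049; HY=np.array([-np.sin(YAW),np.cos(YAW)]); QH=(R.from_euler('z',YAW)*R.from_euler('x',np.pi)).as_quat()
def gap(show=False):
    s=cam("scene");r=up(s,*RED,(438,226,470,252));y=up(s,*YEL,(412,222,470,246))
    pv=y[:,1].max();tip=np.r_[y[abs(y[:,1]-pv+.4)<.3][:,0].mean(),pv]
    rv=r[:,1].min();e=np.r_[r[abs(r[:,1]-rv-.4)<.3][:,0].mean(),rv]
    P=plane(s,[tip,e],.04)[:,:2]@HY
    if show: print(tip.round(2),e.round(2))
    return P[1]-P[0]
E
python3 - <<'E'
from h import *
p=np.array([.567,.324])
print("gap0",gap(1))
bot.reach([*p,.20],QH)
f0=np.array(get_obs()["wrist_force"])
bot.servo_line([*p,.114],velocity=.12)
o=get_obs();print(o["wrist_force"]-f0)
hand.move_gripper(.0,60)
o=get_obs();print(o["gripper_width"],o["grip_force"],o["wrist_force"]-f0,o["position"]);print("gap1",gap(1))
for d in(.025,.05):
    bot.servo_line([*(p+d*HY),.114],velocity=.06)
    o=get_obs();print(d,o["position"],o["wrist_force"]-f0,o["gripper_width"],o["time_s"]);print("gap",gap(1))
t=cam("top");print("top yel/red px",[ (lambda m:(m.sum(),))(cv2.inRange(hsv(t)[165:195,125:165],np.array(c[0]),np.array(c[1]))//255) for c in(YEL,RED)])
E
```

```text
[425.44 236.69] [448.24 232.94]
gap0 0.06300721825200262
[ 1.24140702 -0.28073309  0.59814577]
0.014930107415620137 58.51874828338623 [ 0.37468899 -5.18180981  5.43505003] [0.56737722 0.32344699 0.11483764]
[426.25 236.31] [448.17 233.31]
gap1 0.059601007796599936
0.025 [0.56616281 0.34815001 0.11480748] [ 0.59707631 -7.78276256  6.98120673] 0.015107934116797023 28.5083
[435.41 234.94] [448.19 233.31]
gap 0.03462671625956548
0.05 [0.56496788 0.37259804 0.11480227] [  1.03570317 -10.22554041   7.61136364] 0.015068823723535496 29.125
[444.66 233.94] [448.3  233.31]
gap 0.0101347328064893
top yel/red px [(np.uint64(17),), (np.uint64(26),)]
```

```bash
python3 - <<'E'
from h import *
s=cam("scene");t=cam("top")
a=cv2.resize(s["frame"][222:254,405:475],None,fx=11,fy=11,interpolation=cv2.INTER_CUBIC)
b=cv2.resize(t["frame"][167:191,105:175],None,fx=10,fy=10,interpolation=cv2.INTER_CUBIC)
b=np.pad(b,((0,0),(0,70),(0,0)));im=np.vstack([a,b])[:,:,::-1];print(im.shape);cv2.imwrite("pics/m6.png",im)
E
```

```text
(592, 770, 3)
```

View pics/m6.png

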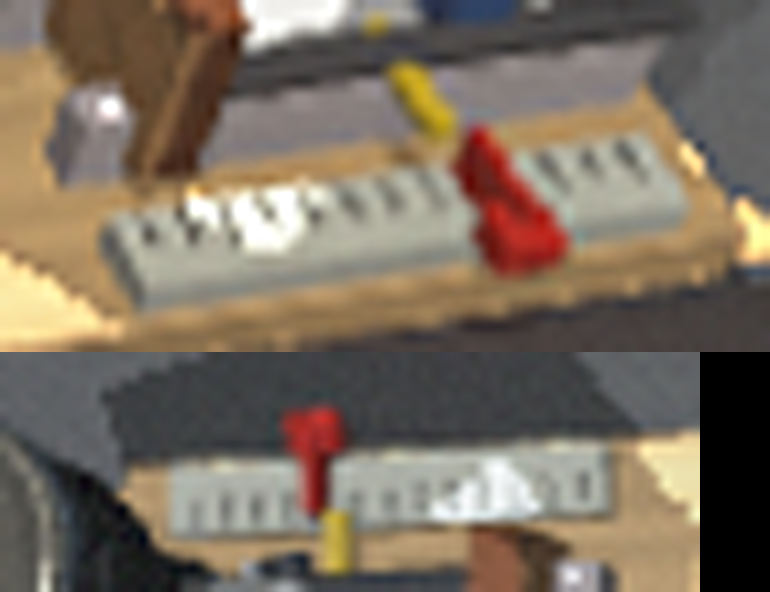

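The zoom shows the rider as a red bar across the strip, in top crop u 303–328 with its inner end at v≈512; the block is outside it. The pointer tip is at top crop (337,513). In the scene crop the bar end is at ≈(483,133) and the tip at ≈(441,133), so roughly 6–9 mm remain. I'll resolve the heights using the strip corners.

```bash
python3 - <<'E'
from h import *
s=cam("scene");t=cam("top")
T=lambda p:(np.array(p,float)-[0,352]+.5)/10-.5+[105,167]
S=lambda p:(np.array(p,float)+.5)/11-.5+[405,222]
for n,a,b in(("s-y+x",(612,445),(140,285)),("s-y-x",(605,515),(103,228)),("s+y+x",(170,465),(685,202)),("s+y-x",(170,537),(655,135)),("bar end",(311,512),(484,132)),("bar end full",(315,515),(480,133)),("tip",(337,512),(442,134)),("ptr base",(340,571),(402,66))):
    P,e=tri(t,T(a),s,S(b));q=R.from_euler('z',-YAW).apply(P-[.575,.147,0]);print(n,P.round(4),round(e,4),"holder xy",q[:2].round(4), "top y", (plane(t,[T(a)],.035)[0,:2]@HY).round(4),"scene y",(plane(s,[S(b)],.035)[0,:2]@HY).round(4))
E
```

```text
s-y+x [0.6363 0.2741 0.0276] 0.004 holder xy [0.0674 0.124 ] top y 0.2387 scene y 0.2403
s-y-x [0.6146 0.2766 0.022 ] 0.0019 holder xy [0.0459 0.1275] top y 0.2417 scene y 0.2394
s+y+x [0.6311 0.4095 0.0288] 0.0016 holder xy [0.0689 0.2594] top y 0.375 scene y 0.3742
s+y-x [0.6093 0.4115 0.0274] 0.0053 holder xy [0.0472 0.2625] top y 0.3757 scene y 0.3782
bar end [0.6143 0.3625 0.042 ] 0.0044 holder xy [0.0498 0.2134] top y 0.3322 scene y 0.3396
bar end full [0.6136 0.3619 0.0409] 0.0049 holder xy [0.0491 0.2128] top y 0.331 scene y 0.3385
tip [0.6138 0.3536 0.0422] 0.0025 holder xy [0.0489 0.2044] top y 0.3242 scene y 0.3297
ptr base [0.595  0.3513 0.0456] 0.0026 holder xy [0.03   0.2031] top y 0.324 scene y 0.3309
```

```bash
python3 - <<'E'
from h import *
p=np.array([.567,.324])
bot.servo_line([*(p+.0585*HY),.114],velocity=.04); bot.dwell(.3)
o=get_obs();print(o["position"],o["wrist_force"],o["gripper_width"],o["time_s"]);print(gap(1))
s=cam("scene");t=cam("top")
for n,d,b in(("s",s,(438,222,470,252)),("t",t,(125,168,150,192))):
    for c,k in((RED,"red"),(YEL,"yel")): print(n,k,[tuple(map(float,x)) for x in prof(up(d,*c,b))])
C,_=rays(s,[[0,0]])
# image direction of holder x near the mark at z=.042
for d in(s,t):
    V=np.array(d["view"]);Pw=np.array([[.6138,.3625,.042],[.5938,.3625-.02*np.sin(YAW),.042]])
    uv=cv2.projectPoints(Pw,cv2.Rodrigues(V[:3,:3])[0],V[:3,3],np.array(d["intrinsics"]),np.array(d["dist"]))[0].reshape(-1,2);print("du/dv of holder x",(uv[1]-uv[0])[0]/(uv[1]-uv[0])[1])
E
```

```text
[0.5645775  0.38064037 0.11480828] [-0.01328071 -9.89445268  7.7227595 ] 0.015076259164690428 30.0917
[446.9  232.69] [448.18 233.31]
0.002159009817538804
s red [(233.3, 447.69, 448.81), (234.3, 446.81, 449.69), (235.3, 446.31, 450.44), (236.3, 445.81, 450.56), (237.3, 446.19, 450.94), (238.3, 446.69, 452.06), (239.3, 447.19, 452.81), (240.3, 448.19, 453.81), (241.3, 448.56, 454.69), (242.3, 448.19, 455.19), (243.3, 448.06, 455.94), (244.3, 448.69, 455.94), (245.3, 448.94, 455.44), (246.3, 449.44, 453.19)]
s yel [(226.8, 444.56, 445.31), (227.8, 443.44, 445.69), (228.8, 443.69, 445.69), (229.8, 444.06, 447.19), (230.8, 445.31, 447.69), (231.8, 445.56, 448.94), (232.8, 445.56, 446.44)]
t red [(172.3, 135.69, 137.69), (173.3, 133.31, 138.44), (174.3, 133.19, 138.56), (175.3, 133.44, 138.81), (176.3, 133.81, 138.56), (177.3, 134.94, 136.69), (178.3, 135.31, 136.56), (179.3, 135.44, 136.94), (180.3, 135.44, 136.56), (181.3, 135.44, 136.94)]
t yel [(183.1, 134.44, 134.81), (184.1, 134.06, 136.44), (185.1, 134.56, 136.69), (186.1, 134.69, 136.81), (187.1, 134.94, 136.56), (188.1, 134.94, 136.56)]
du/dv of holder x 0.67191139985951
du/dv of holder x 0.034753297694634616
```

The tip now lies on the bar's axis to within about 1 mm: top columns are 135.7 against 136.1, and the scene axes meet at ≈(445.8,230). I'll check numerically that the bowls haven't moved and then hand in while holding.

```bash
python3 - <<'E'
from h import *
s=cam("scene")
old=cv2.resize(cv2.imread("pics/m5.png")[:350],(169,100),interpolation=cv2.INTER_AREA)[5:80,20:88]
new=s["frame"][175:275,310:480][:,:,::-1][5:80,20:88]
g=lambda i:np.float32(cv2.Canny(np.ascontiguousarray(i),60,120))
print(cv2.phaseCorrelate(g(old),g(new)))
o=get_obs();print(o["position"],o["grip_force"],o["time_s"],np.abs(o["joint_vel"]).max())
print(hand_in())
E
```

```text
((-0.143394218374425, 0.4035183215558078), 0.7589804078914502)
[0.56458616 0.38062368 0.11480049] 58.86293292045593 30.2917 0.003548268572303374
the job is handed in; nothing more can be done
None
```

I handed in the job at 30.3 s: the three bowls are nested upright in the holder, and the arm is holding the blue handle with the pointer on the red mark to within about 1 mm by camera.

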